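# Pack engraved cups into the free cells of a flap-covered case and close it

## Robot

A 6-joint arm with a two-finger parallel gripper is mounted at the origin on the work surface. World frame = base frame: x ahead of the robot, y to its left, z up, the work surface at z = 0. Lengths are in mm, angles in rad, forces in N, time in s.
With the tool pointing down it reaches from about 425 to 950 mm from the base axis. Payload 14.7 kg.
Tool frame: the origin (TCP) lies where the fingers leave the gripper's body, on its centre line; the fingertips stand 73 mm ahead of it and the grasp point (between the pads) lies 54 mm ahead of it; z points along the fingers, y is the direction in which the jaws open and shut (so a half turn about z gives the same grasp; the last joint's range is limited). The gripper opens to 85 mm and grips with 20 to 120 N. Pads are 22 mm wide; open, the fingers measure 114 mm over their backs; the gripper's body (76 mm by 85 mm) begins 54 mm behind the grasp point. The pads swing forward as they close: fully open they stand 13 mm farther back than shut.
Start: joints at [1.248, 0.48, 1.596, -0, 1.065, -0.047], TCP at [176.982, 625.436, 303.897] pointing down, gripper open.
Joint ranges: [-2.75, 2.75], [-0.82, 2.05], [0.23, 2.67], [-1.56, 4.7], [0.09, 2.69], [-2.92, 2.92]. Speed limits (rad/s): [1.89, 1.89, 2.39, 3.01, 3.01, 3.01].

## Interface

Orientations are given as a unit quaternion [x, y, z, w].
In Python, from workcell import robot gives the robot as it stands.
- The arm moves only by the tool servo_tool, never from a script. Its argument "motion" is a list that holds one entry, the list of rows, each a list of 6 numbers: the shift along the tool's x, y, z in m, then the turn, a rotation vector about the tool's x, y, z in rad. A call has 1 to 12 rows; each row is the pose to reach, as a shift and turn from the pose commanded when the call began, along the tool's axes at that moment; what a row does not reach only later rows make up. A row lasts 1/12 s, in which the tool goes at most 41.7 mm and 7.16 degrees, less where a joint would pass 70% of its speed; a pose out of reach is approached as far as the arm can. A call with a gripper value outside its range is refused whole. "hand" is the finger opening in m, from 0 to 0.0854, set as the call begins (left out, the last holds). The fingers move at their own pace and stop on an object; "newtons" is the grip in N (left out, the last holds). Time passes only in rows, so rows that repeat a pose let the fingers close. It gives the time, the measured TCP pose, the force and the opening at its end, in the units of the state.
- robot.get_obs(): the state, without advancing time (a new reading comes with each control period).
- robot.snapshot(name): name is "scene" or "side" or "wrist"; returns a dict with "frame" (400x640x3 uint8, red, green, blue), "depth" (400x640 float32, mm along the optical axis (not along the pixel's ray), 0 where there is no reading), "fx", "fy", "cx", "cy" (pixels), "R" (3x3) and "t" (3): a world point X has camera coordinates R X + t. Camera axes: x right, y down, z forward; pixel columns grow to the right and rows downward; lengths in mm; the calibration is good to about 2 mm. A picture is of the moment at which its call begins.
- robot.hand_in(): hands the job in, once; it reports no verdict.
The state is a dict: "time": time; "joint_pos": joint angles; "qvel": joint speeds; "joint_torque": joint torques, N m; "position": TCP position; "orientation": TCP orientation; "wrist_force": force on the tool from outside, world axes, zero at the start; "ft_torque": the same for the moment, N m; "finger_gap": finger opening in mm.
Only numpy, scipy, OpenCV 4.12 (cv2) and the standard library are available. Lean on these libraries where they do the work, as an engineer would, in place of code of your own. Each camera call takes 0.05 s, during which the arm holds its last target. There are 200 camera calls.

## Task

Pack every loose black cup that stands on the mat into the blue case, one to a cell and all the way down. Flaps hide which cells are already full, so before any cup goes in, feel through the flaps with your closed fingertips, cell by cell, until you have found a free one. When all the cups are in, bring the lid over and shut it fully without slamming it, and do not disturb the other things on the bench.

Things in the scene. Friction and masses are not known exactly. Their poses are not given: they have to be found in the camera images.
- case: Blue packing case fixed to the bench, 188 (its x) x 170 (its y) x 81 mm high, walls 6, floor 5 mm; origin at the centre of its underside, z up. Nine cells, 3 by 3, 60 mm apart in x and 54 in y, each 56 x 50 mm inside and 76 mm deep. Exactly four cells, anywhere, are free; each of the others already holds a cup like the loose ones, on its floor, hidden by the flaps (see cell_A).
- lid (a joint): Hinge of the case's lid in rad: 0 = closed flat on the rim, positive = open, up to 2.6 (leaning far back on the case's +y side); it starts open, between 2.2 and 2.5. Stiff friction hinge: the lid stays where it is left, and moving it takes about 2 to 5 N at the handle.
- lid_hinge (a point): Point on the hinge line at its middle: along the case's top edge at its +y side, parallel to the case's x axis. The lid is a blue plate 192 x 174 x 6 mm, which when closed lies from this line towards the case's -y side.
- lid_handle (a point): Middle of the lid's handle: a steel bar 10 mm in diameter, 108 mm long, parallel to the hinge line and 212 mm from it, standing 33 mm clear of the lid's free edge between two arms at 50 mm either side. Can be pinched across from above; the bar turns in the fingers as the lid swings. Closed, it lies in front of the case's -y side, level with the lid (about 86 mm up).
- cell_A (a point): Centre of the mouth of cell A at rim height (81 mm up), axes as the case; at (-60, 54) mm in the case's x, y. Every mouth is covered, level with the rim, by two grey flaps hinged on its +y and -y sides; they swing down 24 mm under well under 1 N and spring shut. They pass clear above a cup that is in the cell.
- cell_B (a point): Centre of the mouth of cell B at rim height (81 mm up), axes as the case; at (0, 54) mm in the case's x, y. Feeling a cell: closed fingertips pushed straight down at its middle are stopped 28 mm below the rim by the cup in a full cell. Tips that get 40 mm below the rim have felt it to be free (not much deeper than 43 mm: the hand would strike the rim).
- cell_C (a point): Centre of the mouth of cell C at rim height (81 mm up), axes as the case; at (60, 54) mm in the case's x, y. There is most room for feeling with the closing line of the fingers along the case's x. For placing, hold a cup near its top: open fingers do not fit into a cell with it.
- cell_D (a point): Centre of the mouth of cell D at rim height (81 mm up), axes as the case; at (-60, 0) mm in the case's x, y. Covered and felt as cells A and B.
- cell_E (a point): Centre of the mouth of cell E at rim height (81 mm up), axes as the case; at (0, 0) mm in the case's x, y. Covered and felt as cells A and B.
- cell_F (a point): Centre of the mouth of cell F at rim height (81 mm up), axes as the case; at (60, 0) mm in the case's x, y. Covered and felt as cells A and B.
- cell_G (a point): Centre of the mouth of cell G at rim height (81 mm up), axes as the case; at (-60, -54) mm in the case's x, y. Covered and felt as cells A and B.
- cell_H (a point): Centre of the mouth of cell H at rim height (81 mm up), axes as the case; at (0, -54) mm in the case's x, y. Covered and felt as cells A and B.
- cell_I (a point): Centre of the mouth of cell I at rim height (81 mm up), axes as the case; at (60, -54) mm in the case's x, y. Covered and felt as cells A and B.
- cup_1: Centre of a loose black steel cup standing mouth down (closed end up) on the mat: 40 mm in diameter, 48 mm tall, 0.11 kg; origin at its centre, 24 mm up, z along its axis. In a free cell (upright or on its side) it lies about 25 to 30 mm above the case's underside; on top of a full one, about 77 mm. Let go with its foot below the flaps, it drops home. Absent in some runs (None).
- cup_2: Centre of a loose black steel cup standing mouth down (closed end up) on the mat: 40 mm in diameter, 48 mm tall, 0.11 kg; origin at its centre, 24 mm up, z along its axis. In a free cell (upright or on its side) it lies about 25 to 30 mm above the case's underside; on top of a full one, about 77 mm. Let go with its foot below the flaps, it drops home. Absent in some runs (None).
- cup_3: Centre of a loose black steel cup standing mouth down (closed end up) on the mat: 40 mm in diameter, 48 mm tall, 0.11 kg; origin at its centre, 24 mm up, z along its axis. In a free cell (upright or on its side) it lies about 25 to 30 mm above the case's underside; on top of a full one, about 77 mm. Let go with its foot below the flaps, it drops home. Absent in some runs (None).
- cup_4: Centre of a loose black steel cup standing mouth down (closed end up) on the mat: 40 mm in diameter, 48 mm tall, 0.11 kg; origin at its centre, 24 mm up, z along its axis. In a free cell (upright or on its side) it lies about 25 to 30 mm above the case's underside; on top of a full one, about 77 mm. Let go with its foot below the flaps, it drops home. Absent in some runs (None).
- jig: Bystander: wooden jig block 60 x 45 x 22 mm, origin under its centre. Leave alone.
- mouse: Bystander: black computer mouse 90 (its x) x 54 x 32 mm, origin under its centre. Leave alone.
- phone: Bystander: phone lying flat, 72 (its x) x 150 x 9 mm, origin under its centre. Leave alone.
- gourd: Bystander: brown drinking gourd 76 mm wide, 80 mm tall, with a thin steel straw, origin under its centre. Leave alone.

How it is judged (in metres and radians):
On the way, in this order (a step that is already met when the one before it is completed fails the run):
1. before any cup is in the case, a free cell is felt with the fingertips: they pass about 37 mm below the rim at its middle (((horizontal distance between the grasp point and cell_A below 0.022 m and z of the grasp point in the frame of cell_A below -0.018 m) or (horizontal distance between the grasp point and cell_B below 0.022 m and z of the grasp point in the frame of cell_B below -0.018 m) or (horizontal distance between the grasp point and cell_C below 0.022 m and z of the grasp point in the frame of cell_C below -0.018 m) or (horizontal distance between the grasp point and cell_D below 0.022 m and z of the grasp point in the frame of cell_D below -0.018 m) or (horizontal distance between the grasp point and cell_E below 0.022 m and z of the grasp point in the frame of cell_E below -0.018 m) or (horizontal distance between the grasp point and cell_F below 0.022 m and z of the grasp point in the frame of cell_F below -0.018 m) or (horizontal distance between the grasp point and cell_G below 0.022 m and z of the grasp point in the frame of cell_G below -0.018 m) or (horizontal distance between the grasp point and cell_H below 0.022 m and z of the grasp point in the frame of cell_H below -0.018 m) or (horizontal distance between the grasp point and cell_I below 0.022 m and z of the grasp point in the frame of cell_I below -0.018 m)) and (x of cup_1 in the frame of case above 0.094 m or x of cup_1 in the frame of case below -0.094 m or y of cup_1 in the frame of case above 0.085 m or y of cup_1 in the frame of case below -0.085 m) and (x of cup_2 in the frame of case above 0.094 m or x of cup_2 in the frame of case below -0.094 m or y of cup_2 in the frame of case above 0.085 m or y of cup_2 in the frame of case below -0.085 m) and (x of cup_3 in the frame of case above 0.094 m or x of cup_3 in the frame of case below -0.094 m or y of cup_3 in the frame of case above 0.085 m or y of cup_3 in the frame of case below -0.085 m) and (x of cup_4 in the frame of case above 0.094 m or x of cup_4 in the frame of case below -0.094 m or y of cup_4 in the frame of case above 0.085 m or y of cup_4 in the frame of case below -0.085 m)), for 0.05 s.
2. every cup is down in a free cell, the lid still open (x of cup_1 in the frame of case between -0.094 and 0.094 m and y of cup_1 in the frame of case between -0.085 and 0.085 m and z of each of cup_1, cup_2, cup_3, cup_4 in the frame of case below 0.036 m and x of cup_2 in the frame of case between -0.094 and 0.094 m and y of cup_2 in the frame of case between -0.085 and 0.085 m and x of cup_3 in the frame of case between -0.094 and 0.094 m and y of cup_3 in the frame of case between -0.085 and 0.085 m and x of cup_4 in the frame of case between -0.094 and 0.094 m and y of cup_4 in the frame of case between -0.085 and 0.085 m and value of joint lid above 0.3 rad), for 0.2 s.
At the end, for the whole second after the job is handed in: every cup present lies at the bottom of a cell (its centre inside the case and less than 36 mm above the case's underside), at rest, and the lid is shut to within 0.06 rad (x of cup_1 in the frame of case between -0.094 and 0.094 m and y of cup_1 in the frame of case between -0.085 and 0.085 m and z of each of cup_1, cup_2, cup_3, cup_4 in the frame of case below 0.036 m and x of cup_2 in the frame of case between -0.094 and 0.094 m and y of cup_2 in the frame of case between -0.085 and 0.085 m and x of cup_3 in the frame of case between -0.094 and 0.094 m and y of cup_3 in the frame of case between -0.085 and 0.085 m and x of cup_4 in the frame of case between -0.094 and 0.094 m and y of cup_4 in the frame of case between -0.085 and 0.085 m and value of joint lid below 0.06 rad and linear speed of each of cup_1, cup_2, cup_3, cup_4 below 0.02 m/s); the robot touches nothing.
It fails at once if the lid is slammed (swings shut faster than 2.5 rad/s) (velocity of joint lid below -2.5 rad/s).
It fails at once if a bystander is disturbed (moved more than 40 mm) (distance of any of jig, mouse, phone, gourd from where it was at the start of the episode above 0.04 m).
Of cup_1, cup_2, cup_3, cup_4 only 3 to 4 are there at a start; the rules pass over those that are not, and their reading is None.
At some moment in a run one of cup_1, cup_2, cup_3, cup_4 may be knocked a few centimetres aside while the robot is not near it.
Once in a run the grip may slacken for a moment while it holds something.
It also fails if it takes over 210 s, if anything falls off the work surface, if the arm or the gripper's body presses on something with over 40 N, if the wrist force passes 120 N, or if a joint passes its speed limit or range.

## Working session

There is one attempt and no reset: what is moved stays moved. The work goes in short steps, Python scripts to look and compute and a tool call to move; the robot and the scene stay as the last step left them, time stands still between calls to the robot, and variables do not carry over. Pictures are saved under pics/ and viewed, about 12 in all and at most 16, crops included, and the job is handed in when it is done.

Besides the shell and the picture viewer there is one more tool, called as name([rows], argument=value, ...), one row to a line, values as JSON. servo_tool: Moves the arm, as the interface text tells. Its arguments: {"type":"object","properties":{"motion":{"type":"array","items":{"type":"array","items":{"type":"array","items":{"type":"number"}}}},"hand":{"type":"number"},"newtons":{"type":"number"}},"required":["motion"]}

```bash
mkdir -p pics; ls
cat > h.py <<'E'
import numpy as np, cv2
from workcell import robot
from scipy.spatial.transform import Rotation as Ro
def snap(n,f=None):
    s=robot.snapshot(n)
    if f: cv2.imwrite('pics/'+f,s['frame'][:,:,::-1])
    return s
def ray(s,u,v,z):
    R=np.array(s['R']);t=np.array(s['t']);c=-R.T@t
    d=R.T@np.array([(u-s['cx'])/s['fx'],(v-s['cy'])/s['fy'],1])
    return c+d*(z-c[2])/d[2]
def cloud(s):
    v,u=np.mgrid[:400,:640];d=s['depth']
    P=np.stack([(u-s['cx'])/s['fx']*d,(v-s['cy'])/s['fy']*d,d],-1)
    W=(P-np.array(s['t']))@np.array(s['R']); W[d==0]=np.nan
    return W
def obs():
    o=robot.get_obs();return {k:np.round(o[k],3) for k in ('time','position','orientation','wrist_force','finger_gap')}
E
python3 - <<'E'
from h import *
import pickle
o=robot.get_obs();print(o)
S={n:snap(n,n+'0.png') for n in('scene','side','wrist')}
pickle.dump(S,open('s0.pkl','wb'))
for n in S: print(n,-np.array(S[n]['R']).T@S[n]['t'],np.array(S[n]['R'])[2])
cv2.imwrite('pics/both.png',np.vstack([S['scene']['frame'],S['side']['frame']])[:,:,::-1][:, :])
a=cv2.resize(np.vstack([S['scene']['frame'],S['side']['frame']]),(480,600));
E
```

```text
pics
{'time': 0.0, 'joint_pos': array([ 1.24840140e+00,  4.80849987e-01,  1.59687294e+00,  1.90334456e-05,
        1.06508838e+00, -4.66089386e-02]), 'qvel': array([ 0.001827  , -0.00047956,  0.00269781,  0.00017075, -0.00047573,
        0.0009403 ]), 'joint_torque': array([-3.24609238e-03, -9.50632453e+01, -4.30187595e+01, -9.09643859e-05,
        1.16792906e-02,  2.40606596e-06]), 'position': array([176.87562899, 625.13723974, 303.26090173]), 'orientation': array([ 1.37460959e-01,  9.90506998e-01, -5.97459216e-04, -1.19966868e-04]), 'wrist_force': array([-0.15296912,  0.26807012, -1.2998097 ]), 'ft_torque': array([-0.01511281, -0.0024337 , -0.02065193]), 'finger_gap': 85.37786451279088}
scene [945.00456218 416.177714   781.74790662] [-0.51705817 -0.41690717 -0.74755553]
side [ 198.63182179 -673.57140396  672.51700169] [ 0.3030955   0.7383508  -0.60247092]
wrist [101.10624428 646.47687506 372.55029764] [ 0.29518729 -0.08544876 -0.95161072]
```

```bash
ls pics
```

```text
both.png
scene0.png
side0.png
wrist0.png
```

View pics/scene0.png

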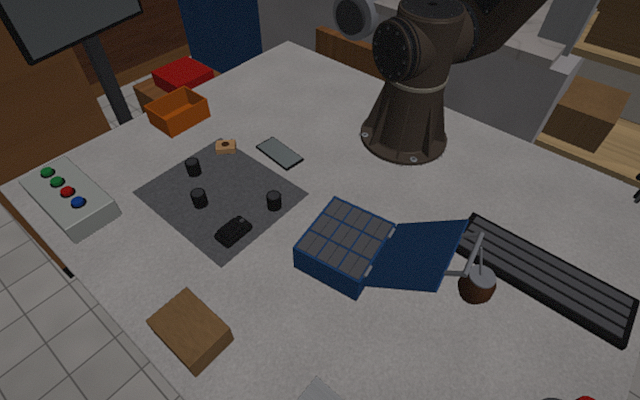

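View pics/side0.png

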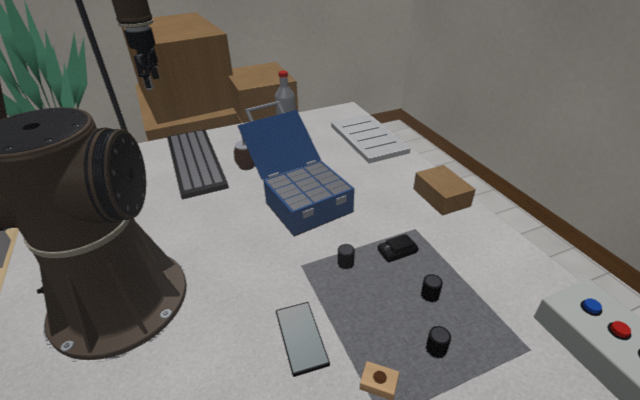

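The scene view shows three cups near (193,167), (199,198) and (274,201). The case is at about (345,240), with the lid leaning right and the handle near (475,250) beside the gourd at (478,285). The side view shows the same three cups. Next I measure.

```bash
cat > m.py <<'E'
from h import *
import pickle
S=pickle.load(open('s0.pkl','rb'))
for n in('scene','side'):
    s=S[n];W=cloud(s);hsv=cv2.cvtColor(s['frame'],cv2.COLOR_RGB2HSV)
    z=W[...,2]
    print(n)
    # case top: connected component z 74..88
    m=((z>75)&(z<87)).astype(np.uint8)
    k,l,st,ce=cv2.connectedComponentsWithStats(m)
    for i in range(1,k):
        if st[i,4]>150:
            p=W[l==i];r=cv2.minAreaRect(p[:,:2].astype(np.float32));print('top',ce[i].round(),st[i,4],p.mean(0).round(1),np.round(r[0],1),np.round(r[1],1),round(r[2],2))
    # cups tops
    m=((z>40)&(z<54)).astype(np.uint8)&(hsv[...,2]<70)
    k,l,st,ce=cv2.connectedComponentsWithStats(m)
    for i in range(1,k):
        if st[i,4]>25:
            p=W[l==i];r=cv2.minAreaRect(p[:,:2].astype(np.float32));print('cup',ce[i].round(),st[i,4],p.mean(0).round(1),np.round(r[0],1),np.round(r[1],1))
    m=cv2.inRange(hsv,(100,90,30),(125,255,255))&((z>95)*255).astype(np.uint8)
    k,l,st,ce=cv2.connectedComponentsWithStats(m)
    for i in range(1,k):
        if st[i,4]>400:
            p=W[l==i];c=p.mean(0);u,sv,vt=np.linalg.svd(p-c,full_matrices=False);print('lid',ce[i].round(),st[i,4],c.round(1),vt.round(3),np.nanmax(z[l==i]))
E
python3 m.py
```

```text
scene
top [516.  77.] 315 [-448.9  171.5   81.2] [-449.1  160. ] [ 25.3 326.3] 2.91
top [40. 88.] 347 [ 672.2 -998.1   81.1] [ 662.8 -998.1] [273.3  15.3] 0.15
top [348. 240.] 4889 [502.3 145.7  77.7] [497.  143.2] [191.7 185.6] 8.22
top [482. 277.] 477 [395.5 423.9  79.3] [393.  423.3] [56.2 54.9] 11.87
cup [296.   7.] 107 [-448.8 -880.1   46.8] [-448.4 -877.8] [ 13.9 253.2]
cup [353.  34.] 56 [-393.7 -500.6   48. ] [-390.5 -517.9] [153.   26.9]
cup [482.  75.] 142 [-448.7   60.    46.8] [-448.5   51.7] [ 14.6 183.5]
cup [104.  71.] 65 [  458.5 -1005.1    46.8] [  459.7 -1004.9] [28.7 57.5]
cup [40. 99.] 344 [ 688.4 -998.2   47.1] [ 672.1 -997.7] [292.9  18.4]
cup [530.  92.] 174 [-449.1  239.7   47.4] [-448.8  232. ] [ 12.9 170.1]
cup [372. 119.] 38 [ 48.9 -93.   46.9] [ 51.8 -85.4] [50.7 21.2]
cup [438. 132.] 40 [-30.  101.5  47.1] [-22.8  97.3] [21.2 49.9]
cup [386. 137.] 111 [97.5 -9.6 47.2] [93.6 -9.3] [25.1 84.8]
cup [416. 143.] 115 [62.  76.4 47.1] [58.7 73.9] [25.2 84.2]
cup [192. 162.] 114 [ 555.7 -367.1   44.6] [ 555.  -368.5] [37.8 35.8]
cup [198. 194.] 145 [ 620.8 -257.2
[... 879 characters left out ...]
81.2] [44.  14.1]
cup [243. 159.] 65 [378.6 391.7  47.6] [376.9 394.1] [14.9 52.4]
cup [346. 253.] 87 [ 488.5 -113.2   46.8] [ 491.5 -107.6] [29.6 34.1]
cup [161. 259.] 57 [101.1  40.   47.1] [101.8  40.1] [26.2  5.9]
cup [432. 282.] 234 [ 614.7 -263.6   47.8] [ 616.3 -261.8] [38.7 37.5]
cup [153. 295.] 227 [ 77.  -58.4  46.9] [ 74.6 -56.1] [84.2 23.9]
cup [109. 323.] 332 [ -5.9 -96.7  47.1] [-1.000e-01 -1.007e+02] [30.5 99.9]
cup [ 61. 319.] 153 [-92.3 -48.9  46.9] [-84.  -50.5] [22.7 62.9]
cup [439. 336.] 354 [ 549.8 -373.5   48. ] [ 551.8 -372.1] [39.8 38.3]
lid [277. 140.] 3006 [467.4 295.9 141. ] [[-0.987 -0.16  -0.013]
 [-0.134  0.778  0.614]
 [-0.088  0.608 -0.789]] 189.45354384804625
```

```bash
cat >> h.py <<'E'
def plan(pos,yaw=None,tilt=0):
    """tool-down; yaw=deg world angle of tool y. prints shift (m) & rotvec in current tool axes"""
    o=robot.get_obs();R0=Ro.from_quat(o['orientation']).as_matrix()
    d=R0.T@(np.array(pos)-o['position'])/1000
    if yaw is None: r=np.zeros(3)
    else:
        a=np.radians(yaw);y=np.array([np.cos(a),np.sin(a),0]);z=np.array([0,0,-1.]);x=np.cross(y,z)
        Rt=np.stack([x,y,z],1)@Ro.from_rotvec([np.radians(tilt),0,0]).as_matrix()
        r=Ro.from_matrix(R0.T@Rt).as_rotvec()
    print('shift',d.round(4),'turn',r.round(4))
E
python3 - <<'E'
from h import *
plan([495,142,420],8.5)
E
```

```text
shift [-0.4377 -0.3784 -0.1163] turn [-8.0000e-04  5.0000e-04  1.1466e+00]
```

servo_tool([
  [[0,0,-0.117,0,0,0],[0,0,-0.117,0,0,0],[0,0,-0.117,0,0,0],[-0.438,-0.378,-0.117,0,0,1.147],[-0.438,-0.378,-0.117,0,0,1.147],[-0.438,-0.378,-0.117,0,0,1.147],[-0.438,-0.378,-0.117,0,0,1.147],[-0.438,-0.378,-0.117,0,0,1.147],[-0.438,-0.378,-0.117,0,0,1.147],[-0.438,-0.378,-0.117,0,0,1.147],[-0.438,-0.378,-0.117,0,0,1.147],[-0.438,-0.378,-0.117,0,0,1.147]],
], hand=0)

```text
time: 1.15
position: [383.9, 310.5, 420.9]
orientation: [0.647, 0.763, 0.0, -0.0]
wrist_force: [1.0, 1.0, -0.4]
finger_gap: -0.1
```

Run:
```python
from h import *
print(obs());plan([495,142,420],8.5)
```

```text
{'time': np.float64(1.15), 'position': array([383.922, 310.489, 420.895]), 'orientation': array([ 0.647,  0.763,  0.   , -0.   ]), 'wrist_force': array([ 1.021,  0.972, -0.359]), 'finger_gap': np.float64(-0.072)}
shift [-0.1844  0.0821  0.0009] turn [ 0.     -0.      0.0157]
```

servo_tool([
  [[-0.184,0.082,0.05,0,0,0.016],[-0.184,0.082,0.05,0,0,0.016],[-0.184,0.082,0.05,0,0,0.016],[-0.184,0.082,0.05,0,0,0.016],[-0.184,0.082,0.05,0,0,0.016],[-0.184,0.082,0.05,0,0,0.016],[-0.184,0.082,0.05,0,0,0.016],[-0.184,0.082,0.05,0,0,0.016]],
])

```text
time: 1.82
position: [495.2, 144.8, 370.7]
orientation: [0.651, 0.759, -0.0, -0.0]
wrist_force: [0.5, -0.5, 0.2]
finger_gap: 0.2
```

Run:
```python
from h import *
import pickle
print(obs());s=snap('wrist','w1.png');pickle.dump(s,open('w1.pkl','wb'))
```

```text
{'time': np.float64(1.817), 'position': array([495.207, 144.82 , 370.732]), 'orientation': array([ 0.651,  0.759, -0.   , -0.   ]), 'wrist_force': array([ 0.55 , -0.486,  0.228]), 'finger_gap': np.float64(0.17)}
```

View pics/w1.png

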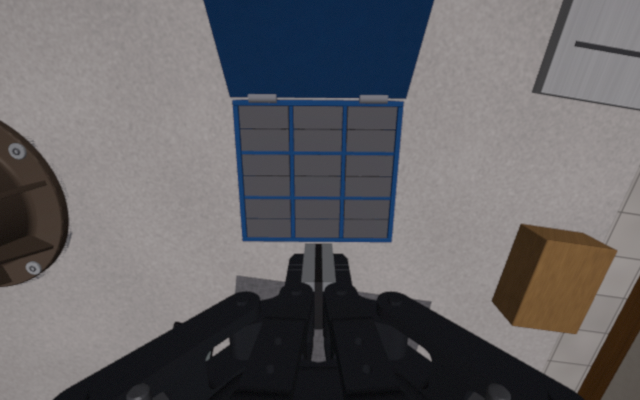

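The wrist view shows the case top squarely, corners about (233,100), (404,100), (392,242) and (243,242), with nine grey cells split by blue bars. I fit the cell centres.

```bash
cat > fit.py <<'E'
from h import *
import pickle
s=pickle.load(open('w1.pkl','rb'))
hsv=cv2.cvtColor(s['frame'],cv2.COLOR_RGB2HSV)
blue=cv2.inRange(hsv,(95,110,30),(130,255,255))
quad=np.zeros_like(blue);cv2.fillConvexPoly(quad,np.array([[233,102],[404,102],[392,240],[243,240]]),255)
m=cv2.erode(cv2.bitwise_and(cv2.bitwise_not(blue),quad),np.ones((3,3)))
k,l,st,ce=cv2.connectedComponentsWithStats(m,connectivity=4)
pts=[]
for i in range(1,k):
    if st[i,4]>100:
        p=ray(s,*ce[i],81)
        print(ce[i].round(1),st[i,4],p.round(1)); pts.append(p[:2])
# pass the rim outer corners too
cm=cv2.bitwise_or(blue,m);
q=np.array(pts);loc=[]
if 1:
    c0=np.array([494,142]);a=np.radians(8.5)
    for it in range(5):
        R=np.array([[np.cos(a),-np.sin(a)],[np.sin(a),np.cos(a)]])
        L=(q-c0)@R
        G=np.stack([np.clip(np.round(L[:,0]/60),-1,1)*60,np.select([L[:,1]>27,L[:,1]<-27],[54,-54],0)],1)
        gm=G-G.mean(0);qm=q-q.mean(0)
        a=np.arctan2((gm[:,0]*qm[:,1]-gm[:,1]*qm[:,0]).sum(),(gm*qm).sum())
        R=np.array([[np.cos(a),-np.sin(a)],[np.sin(a),np.cos(a)]]);c0=q.mean(0)-G.mean(0)@R.T
    print('centre',c0,'yaw',np.degrees(a),'res',((q-c0)@R-G).round(1).tolist())
    np.save('case.npy',[*c0,a])
for n,x,y in zip('ABCDEFGHI',[-60,0,60]*3,[54]*3+[0]*3+[-54]*3): print(n,(c0+R@[x,y]).round(1))
E
python3 fit.py
```

```text
[264.  127.8] 2024 [428.4 179.5  81. ]
[317.5 128. ] 2033 [487.5 188.4  81. ]
[370.6 128.6] 2044 [546.1 196.8  81. ]
[265.9 174.7] 1758 [436.1 126.3  81. ]
[317.1 175. ] 1747 [495.2 135.2  81. ]
[368.1 175.4] 1785 [554.1 143.8  81. ]
[268.  217.4] 1552 [444.1  73.5  81. ]
[316.7 218.1] 1549 [502.9  81.6  81. ]
[365.7 218.3] 1535 [562.1  90.5  81. ]
centre [495.18508476 135.07132115] yaw 8.356848364761362 res [[0.4, -0.3], [0.2, -0.1], [-0.7, -0.3], [0.3, -0.1], [0.1, 0.1], [-0.4, 0.0], [0.5, 0.5], [-0.1, 0.0], [-0.3, 0.2]]
A [428.  179.8]
B [487.3 188.5]
C [546.7 197.2]
D [435.8 126.4]
E [495.2 135.1]
F [554.5 143.8]
G [443.7  72.9]
H [503.   81.6]
I [562.4  90.4]
```

Run:
```python
from h import *
print(obs());plan([495.2,135.1,180],8.36)
```

```text
{'time': np.float64(1.867), 'position': array([495.01 , 145.438, 371.003]), 'orientation': array([ 0.651,  0.759,  0.   , -0.   ]), 'wrist_force': array([-0.384,  0.094, -0.038]), 'finger_gap': np.float64(0.215)}
shift [-0.0103 -0.0014  0.191 ] turn [-0.0002 -0.0002  0.0083]
```

servo_tool([
  [[-0.0103,-0.0014,0.04,0,0,0.008],[-0.0103,-0.0014,0.191,0,0,0.008],[-0.0103,-0.0014,0.191,0,0,0.008],[-0.0103,-0.0014,0.191,0,0,0.008],[-0.0103,-0.0014,0.191,0,0,0.008],[-0.0103,-0.0014,0.191,0,0,0.008],[-0.0103,-0.0014,0.191,0,0,0.008],[-0.0103,-0.0014,0.191,0,0,0.008]],
], newtons=30)

```text
time: 2.53
position: [496.3, 135.5, 181.6]
orientation: [0.653, 0.757, 0.001, 0.001]
wrist_force: [1.1, 0.1, -0.6]
finger_gap: 0.0
```

servo_tool([
  [[0,0,0.03,0,0,0],[0,0,0.045,0,0,0],[0,0,0.05,0,0,0],[0,0,0.053,0,0,0],[0,0,0.055,0,0,0],[0,0,0.056,0,0,0],[0,0,0.056,0,0,0]],
])

```text
time: 3.12
position: [496.4, 134.8, 125.6]
orientation: [0.654, 0.757, 0.001, 0.001]
wrist_force: [-1.8, 0.2, 9.5]
finger_gap: 0.2
```

Run:
```python
from h import *
print(obs());plan([495.2,135.1,112],8.36)
```

```text
{'time': np.float64(3.117), 'position': array([496.443, 134.812, 125.62 ]), 'orientation': array([0.654, 0.757, 0.001, 0.001]), 'wrist_force': array([-1.766,  0.192,  9.539]), 'finger_gap': np.float64(0.247)}
shift [ 0.0005 -0.0012  0.0136] turn [ 0.0024 -0.0002  0.0001]
```

servo_tool([
  [[0,0,-0.04,0,0,0],[0,0,-0.056,0,0,0],[0.0,0.03,-0.056,0,0,0],[0.0,0.059,-0.056,0,0,0],[0.0,0.059,-0.056,0,0,0],[0.0,0.059,-0.03,0,0,0],[0.0,0.059,-0.012,0,0,0],[0.0,0.059,-0.006,0,0,0],[0.0,0.059,-0.002,0,0,0],[0.0,0.059,0.001,0,0,0],[0.0,0.059,0.002,0,0,0],[0.0,0.059,0.002,0,0,0]],
])

```text
time: 4.12
position: [554.3, 143.2, 122.6]
orientation: [0.654, 0.757, 0.0, 0.0]
wrist_force: [-0.4, -0.0, -1.1]
finger_gap: 0.2
```

Run:
```python
from h import *
print(obs());plan([554.5,143.8,112],8.36)
```

```text
{'time': np.float64(4.117), 'position': array([554.304, 143.182, 122.587]), 'orientation': array([0.654, 0.757, 0.   , 0.   ]), 'wrist_force': array([-0.402, -0.025, -1.096]), 'finger_gap': np.float64(0.156)}
shift [0.0006 0.0003 0.0106] turn [ 0.001  -0.      0.0001]
```

servo_tool([
  [[0,0,0.006,0,0,0],[0,0,0.01,0,0,0],[0,0,0.01,0,0,0],[0,0,0.01,0,0,0],[0,0,0.01,0,0,0]],
])

```text
time: 4.53
position: [553.8, 143.1, 111.8]
orientation: [0.654, 0.757, -0.0, -0.0]
wrist_force: [0.5, -0.6, -0.7]
finger_gap: 0.1
```

servo_tool([
  [[0,0,-0.04,0,0,0],[0,0,-0.068,0,0,0],[-0.027,0,-0.068,0,0,0],[-0.0535,0,-0.068,0,0,0],[-0.0535,0,-0.068,0,0,0],[-0.0535,0,-0.04,0,0,0],[-0.0535,0,-0.022,0,0,0],[-0.0535,0,-0.016,0,0,0],[-0.0535,0,-0.012,0,0,0],[-0.0535,0,-0.01,0,0,0],[-0.0535,0,-0.01,0,0,0],[-0.0535,0,-0.01,0,0,0]],
])

```text
time: 5.53
position: [560.9, 90.1, 125.3]
orientation: [0.653, 0.757, -0.0, -0.0]
wrist_force: [-23.1, -7.3, 68.3]
finger_gap: 0.1
```

servo_tool([
  [[0,0,-0.04,0,0,0],[0,0,-0.058,0,0,0],[0.0,-0.03,-0.058,0,0,0],[0.0,-0.06,-0.058,0,0,0],[0.0,-0.06,-0.058,0,0,0],[0.0,-0.06,-0.03,0,0,0],[0.0,-0.06,-0.012,0,0,0],[0.0,-0.06,-0.006,0,0,0],[0.0,-0.06,-0.002,0,0,0],[0.0,-0.06,0.0,0,0,0],[0.0,-0.06,0.0,0,0,0],[0.0,-0.06,0.0,0,0,0]],
])

```text
time: 6.53
position: [502.7, 81.5, 122.5]
orientation: [0.654, 0.757, 0.0, 0.0]
wrist_force: [0.1, -0.2, -0.0]
finger_gap: 0.0
```

servo_tool([
  [[0,0,-0.04,0,0,0],[0,0,-0.058,0,0,0],[0.0,-0.03,-0.058,0,0,0],[0.0,-0.06,-0.058,0,0,0],[0.0,-0.06,-0.058,0,0,0],[0.0,-0.06,-0.03,0,0,0],[0.0,-0.06,-0.012,0,0,0],[0.0,-0.06,-0.006,0,0,0],[0.0,-0.06,-0.002,0,0,0],[0.0,-0.06,0.0,0,0,0],[0.0,-0.06,0.0,0,0,0],[0.0,-0.06,0.0,0,0,0]],
])

```text
time: 7.53
position: [443.3, 72.7, 122.5]
orientation: [0.654, 0.757, 0.0, 0.0]
wrist_force: [-0.5, -0.5, -0.9]
finger_gap: -0.3
```

Run:
```python
from h import *
print(obs());plan([565,-400,420],8.36)
```

```text
{'time': np.float64(7.533), 'position': array([443.344,  72.749, 122.477]), 'orientation': array([0.654, 0.757, 0.   , 0.   ]), 'wrist_force': array([-0.49 , -0.495, -0.925]), 'finger_gap': np.float64(-0.28)}
shift [-0.4854  0.0518 -0.2975] turn [0.0007 0.     0.0001]
```

servo_tool([
  [[0,0,-0.1,0,0,0],[0,0,-0.1,0,0,0],[0,0,-0.1,0,0,0],[-0.485,0.052,-0.298,0,0,0],[-0.485,0.052,-0.298,0,0,0],[-0.485,0.052,-0.298,0,0,0],[-0.485,0.052,-0.298,0,0,0],[-0.485,0.052,-0.298,0,0,0],[-0.485,0.052,-0.298,0,0,0],[-0.485,0.052,-0.298,0,0,0],[-0.485,0.052,-0.298,0,0,0],[-0.485,0.052,-0.298,0,0,0]],
])

```text
time: 8.53
position: [529.7, -265.6, 364.9]
orientation: [0.654, 0.757, 0.0, 0.001]
wrist_force: [2.1, 0.3, -0.2]
finger_gap: -0.0
```

servo_tool([
  [[-0.08,0.009,-0.04,0,0,0],[-0.08,0.009,-0.04,0,0,0],[-0.08,0.009,-0.04,0,0,0],[-0.08,0.009,-0.04,0,0,0],[-0.08,0.009,-0.04,0,0,0],[-0.08,0.009,-0.04,0,0,0]],
])

```text
time: 9.03
position: [549.9, -340.4, 402.6]
orientation: [0.653, 0.757, 0.0, -0.001]
wrist_force: [0.2, 0.1, -1.1]
finger_gap: -0.1
```

```bash
cat > cups.py <<'E'
from h import *
import pickle,sys
print(obs())
s=snap('wrist',sys.argv[1]);hsv=cv2.cvtColor(s['frame'],cv2.COLOR_RGB2HSV);W=cloud(s)
m=((W[...,2]>40)&(W[...,2]<56)).astype(np.uint8)
k,l,st,ce=cv2.connectedComponentsWithStats(m)
for i in range(1,k):
    if st[i,4]>100:
        p=W[l==i];(cx,cy),r=cv2.minEnclosingCircle(p[:,:2].astype(np.float32));a=cv2.minAreaRect(p[:,:2].astype(np.float32))
        (u,v),_=cv2.minEnclosingCircle(np.argwhere(l==i)[:,::-1].astype(np.float32))
        print(ce[i].round(),st[i,4],'z',p[:,2].mean().round(1),'circ',round(cx,1),round(cy,1),round(r,1),'rect',np.round(a[0],1),np.round(a[1],1),'ray',ray(s,u,v,48).round(1))
E
python3 cups.py w2.png
```

```text
{'time': np.float64(9.033), 'position': array([ 549.944, -340.357,  402.644]), 'orientation': array([ 0.653,  0.757,  0.   , -0.001]), 'wrist_force': array([ 0.203,  0.088, -1.083]), 'finger_gap': np.float64(-0.119)}
[379. 104.] 771 z 47.2 circ 618.7 -261.5 20.0 rect [ 618.3 -261.6] [38.7 38.9] ray [ 618.  -261.3   48. ]
[317. 179.] 627 z 47.2 circ 553.4 -372.0 19.9 rect [ 553.3 -371.5] [37.7 38.3] ray [ 553.2 -370.6   48. ]
[472. 249.] 896 z 48.5 circ 838.6 -476.3 106.9 rect [ 797.8 -446.4] [213.8 101.2] ray [ 839.9 -470.4   48. ]
[214. 284.] 648 z 47.9 circ 420.6 -569.5 80.7 rect [ 421.7 -559.8] [ 21.  161.3] ray [ 419.2 -567.    48. ]
[165. 310.] 190 z 48.2 circ 345.0 -620.2 43.7 rect [ 344.7 -620.2] [87.4  1.7] ray [ 344.2 -621.7   48. ]
```

View pics/w2.png

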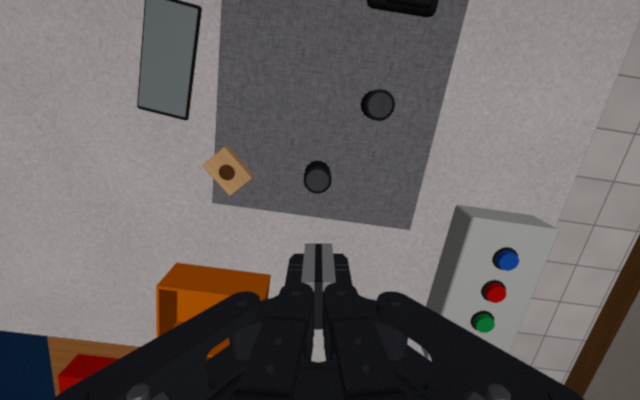

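The picture shows two cups at (379,104) and (317,178), the jig at (227,171) and the mouse at the top (403,5). I grasp the near cup at (553,-371).

Run:
```python
from h import *
print(obs()['position']);plan([553.3,-371.3,102],8.36)
```

```text
[ 550.022 -340.202  402.628]
shift [-0.0315 -0.0011  0.3006] turn [-0.0008 -0.0009  0.001 ]
```

servo_tool([
  [[-0.0315,-0.001,0.04,0,0,0],[-0.0315,-0.001,0.24,0,0,0],[-0.0315,-0.001,0.24,0,0,0],[-0.0315,-0.001,0.24,0,0,0],[-0.0315,-0.001,0.24,0,0,0],[-0.0315,-0.001,0.24,0,0,0],[-0.0315,-0.001,0.24,0,0,0],[-0.0315,-0.001,0.27,0,0,0],[-0.0315,-0.001,0.29,0,0,0],[-0.0315,-0.001,0.3,0,0,0],[-0.0315,-0.001,0.3,0,0,0],[-0.0315,-0.001,0.3,0,0,0]],
], hand=0.085)

```text
time: 10.08
position: [554.6, -372.8, 104.5]
orientation: [0.653, 0.757, 0.0, 0.0]
wrist_force: [1.3, 0.1, 1.4]
finger_gap: 85.1
```

servo_tool([
  [[0,0,0,0,0,0],[0,0,0,0,0,0],[0,0,0,0,0,0],[0,0,0,0,0,0],[0,0,0,0,0,0],[0,0,0,0,0,0],[0,0,0,0,0,0],[0,0,0,0,0,0]],
], hand=0.02, newtons=50)

```text
time: 10.75
position: [554.4, -373.2, 104.3]
orientation: [0.654, 0.757, 0.0, 0.001]
wrist_force: [-1.6, 1.7, 12.7]
finger_gap: 38.4
```

Run:
```python
from h import *
print(obs());plan([553.3,-371.3,230])
```

```text
{'time': np.float64(10.75), 'position': array([ 554.406, -373.163,  104.286]), 'orientation': array([0.654, 0.757, 0.   , 0.001]), 'wrist_force': array([-1.56 ,  1.682, 12.693]), 'finger_gap': np.float64(38.408)}
shift [ 0.0019 -0.0007 -0.1257] turn [0. 0. 0.]
```

Run:
```python
from h import *
plan([503.3,79.6,230],8.36)
```

```text
shift [ 0.4553  0.0154 -0.1261] turn [0.001 0.001 0.   ]
```

servo_tool([
  [[0,0,-0.04,0,0,0],[0,0,-0.126,0,0,0],[0,0,-0.126,0,0,0],[0,0,-0.126,0,0,0],[0.1,-0.012,-0.126,0,0,0],[0.1,-0.012,-0.126,0,0,0],[0.1,-0.012,-0.126,0,0,0],[0.1,-0.012,-0.126,0,0,0]],
])

```text
time: 11.42
position: [526.1, -272.0, 229.1]
orientation: [0.653, 0.757, 0.0, -0.001]
wrist_force: [1.0, -0.4, -1.4]
finger_gap: 37.9
```

Run:
```python
from h import *
print(obs());plan([503.3,79.6,230],8.36)
```

```text
{'time': np.float64(11.417), 'position': array([ 526.051, -271.961,  229.087]), 'orientation': array([ 0.653,  0.757,  0.   , -0.001]), 'wrist_force': array([ 1.007, -0.416, -1.407]), 'finger_gap': np.float64(37.885)}
shift [ 3.511e-01  2.930e-02 -3.000e-04] turn [-0.0014 -0.0018  0.0019]
```

servo_tool([
  [[0.351,0.029,0,0,0,0],[0.351,0.029,0,0,0,0],[0.351,0.029,0,0,0,0],[0.351,0.029,0,0,0,0],[0.351,0.029,0,0,0,0],[0.351,0.029,0,0,0,0],[0.351,0.029,0,0,0,0],[0.351,0.029,0,0,0,0],[0.351,0.029,0,0,0,0],[0.351,0.029,0,0,0,0],[0.351,0.029,0,0,0,0],[0.351,0.029,0,0,0,0]],
])

```text
time: 12.42
position: [505.6, 75.3, 229.0]
orientation: [0.654, 0.757, 0.0, 0.0]
wrist_force: [0.0, 1.1, -0.4]
finger_gap: 37.9
```

Run:
```python
from h import *
print(obs());plan([503.3,79.6,154],8.36);snap('side','p1.png')
im=cv2.imread('pics/p1.png')[90:250,180:420];cv2.imwrite('pics/p1.png',cv2.resize(im,None,fx=3,fy=3))
```

```text
{'time': np.float64(12.417), 'position': array([505.632,  75.34 , 229.013]), 'orientation': array([0.654, 0.757, 0.   , 0.   ]), 'wrist_force': array([ 0.005,  1.076, -0.404]), 'finger_gap': np.float64(37.873)}
shift [ 0.0046 -0.0017  0.075 ] turn [0.0004 0.0002 0.0003]
```

View pics/p1.png

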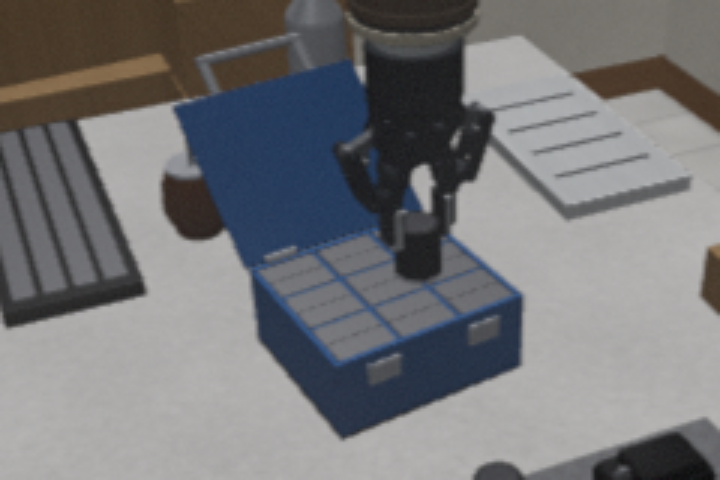

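The cup is held upright near its top above cell H, with its bottom at crop (418,278).

Run:
```python
from h import *
print(obs());plan([503.3,79.6,154],8.36)
```

```text
{'time': np.float64(12.467), 'position': array([505.577,  74.944, 228.979]), 'orientation': array([0.654, 0.757, 0.   , 0.   ]), 'wrist_force': array([ 0.389, -0.386, -1.376]), 'finger_gap': np.float64(38.133)}
shift [ 0.005  -0.0016  0.075 ] turn [ 0.0002  0.0002 -0.0006]
```

servo_tool([
  [[0.005,-0.0016,0,0,0,0],[0.005,-0.0016,0.02,0,0,0],[0.005,-0.0016,0.035,0,0,0],[0.005,-0.0016,0.05,0,0,0],[0.005,-0.0016,0.06,0,0,0],[0.005,-0.0016,0.07,0,0,0],[0.005,-0.0016,0.075,0,0,0],[0.005,-0.0016,0.075,0,0,0],[0.005,-0.0016,0.075,0,0,0]],
])

```text
time: 13.22
position: [503.0, 80.4, 154.0]
orientation: [0.654, 0.757, -0.0, -0.0]
wrist_force: [-0.6, -0.1, -1.2]
finger_gap: 38.1
```

Run:
```python
from h import *
print(obs())
```

```text
{'time': np.float64(13.217), 'position': array([502.977,  80.418, 153.98 ]), 'orientation': array([ 0.654,  0.757, -0.   , -0.   ]), 'wrist_force': array([-0.629, -0.102, -1.18 ]), 'finger_gap': np.float64(38.053)}
```

servo_tool([
  [[0,0,0,0,0,0],[0,0,0,0,0,0],[0,0,0,0,0,0],[0,0,0,0,0,0],[0,0,0,0,0,0],[0,0,-0.03,0,0,0],[0,0,-0.146,0,0,0],[0,0,-0.146,0,0,0],[0,0,-0.146,0,0,0],[0,0,-0.146,0,0,0],[0,0,-0.146,0,0,0]],
], hand=0.085)

```text
time: 14.13
position: [503.8, 80.7, 302.0]
orientation: [0.654, 0.757, 0.002, 0.001]
wrist_force: [-0.3, -0.3, 0.1]
finger_gap: 85.4
```

Run:
```python
from h import *
print(obs());plan([615,-225,330],8.36);snap('side','p2.png')
im=cv2.imread('pics/p2.png')[100:400,180:560];cv2.imwrite('pics/p2.png',cv2.resize(im,None,fx=2,fy=2))
```

```text
{'time': np.float64(14.133), 'position': array([503.795,  80.655, 302.049]), 'orientation': array([0.654, 0.757, 0.002, 0.001]), 'wrist_force': array([-0.29 , -0.272,  0.115]), 'finger_gap': np.float64(85.38)}
shift [-0.3186  0.0657 -0.0276] turn [0.0044 0.0002 0.0001]
```

View pics/p2.png

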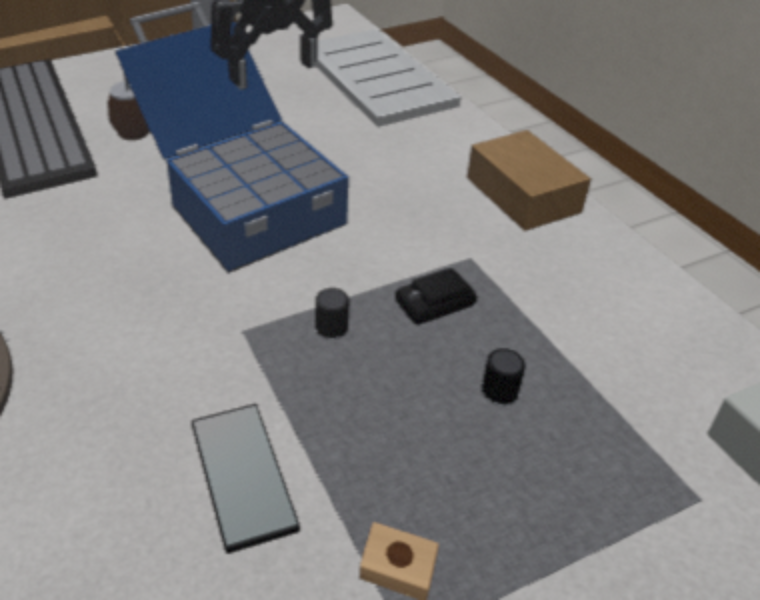

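The flaps are flush with no cup on top. Two cups remain, at crop (332,312) and (504,375), and the bystanders are unmoved.

servo_tool([
  [[-0.335,0.05,-0.1,0.004,0,0],[-0.335,0.05,-0.1,0.004,0,0],[-0.335,0.05,-0.1,0.004,0,0],[-0.335,0.05,-0.1,0.004,0,0],[-0.335,0.05,-0.1,0.004,0,0],[-0.335,0.05,-0.1,0.004,0,0],[-0.335,0.05,-0.1,0.004,0,0],[-0.335,0.05,-0.1,0.004,0,0],[-0.335,0.05,-0.1,0.004,0,0],[-0.335,0.05,-0.1,0.004,0,0],[-0.335,0.05,-0.1,0.004,0,0]],
])

```text
time: 15.1
position: [600.8, -244.6, 397.8]
orientation: [0.654, 0.756, -0.002, -0.003]
wrist_force: [0.5, 0.6, 0.2]
finger_gap: 85.0
```

```bash
python3 cups.py w3.png; python3 -c "
from h import *
plan([618.5,-261.5,103],8.36)"
```

```text
{'time': np.float64(15.1), 'position': array([ 600.837, -244.558,  397.85 ]), 'orientation': array([ 0.654,  0.756, -0.002, -0.003]), 'wrist_force': array([0.524, 0.625, 0.184]), 'finger_gap': np.float64(84.985)}
[549.  22.] 507 z 48.1 circ 859.0 -38.2 50.6 rect [856.3 -49.5] [ 23.7 101.2] ray [858.5 -44.4  48. ]
[250.  29.] 973 z 47.0 circ 494.6 -103.6 20.0 rect [ 494.7 -103.7] [39.1 38.8] ray [ 495.9 -103.6   48. ]
[331. 171.] 658 z 47.2 circ 618.6 -261.3 19.9 rect [ 618.6 -260.9] [38.5 38.6] ray [ 618.2 -259.9   48. ]
[477. 277.] 271 z 48.2 circ 862.5 -390.5 40.5 rect [ 862.5 -390.1] [ 2.7 81. ] ray [ 862.7 -390.9   48. ]
[402. 336.] 320 z 48.4 circ 776.3 -518.8 69.4 rect [ 776.2 -518.8] [  2.6 138.8] ray [ 776.7 -513.4   48. ]
[223. 341.] 210 z 47.7 circ 484.4 -591.3 36.3 rect [ 497.1 -584.5] [30.1 72.7] ray [ 486.5 -583.    48. ]
[146. 384.] 109 z 50.7 circ 361.5 -675.3 16.8 rect [ 361.5 -675.9] [ 4.4 33.4] ray [ 357.5 -684.2   48. ]
shift [-0.021   0.017   0.2947] turn [-0.0066 -0.002  -0.0007]
```

servo_tool([
  [[-0.021,0.017,0.04,-0.005,-0.002,0],[-0.021,0.017,0.24,-0.005,-0.002,0],[-0.021,0.017,0.24,-0.005,-0.002,0],[-0.021,0.017,0.24,-0.005,-0.002,0],[-0.021,0.017,0.24,-0.005,-0.002,0],[-0.021,0.017,0.24,-0.005,-0.002,0],[-0.021,0.017,0.24,-0.005,-0.002,0],[-0.021,0.017,0.265,-0.005,-0.002,0],[-0.021,0.017,0.285,-0.005,-0.002,0],[-0.021,0.017,0.294,-0.005,-0.002,0],[-0.021,0.017,0.294,-0.005,-0.002,0],[-0.021,0.017,0.294,-0.005,-0.002,0]],
])

```text
time: 16.15
position: [620.2, -261.7, 107.2]
orientation: [0.653, 0.757, -0.0, 0.001]
wrist_force: [0.2, -0.9, 1.2]
finger_gap: 84.9
```

servo_tool([
  [[0,0,0,0,0,0],[0,0,0,0,0,0],[0,0,0,0,0,0],[0,0,0,0,0,0],[0,0,0,0,0,0],[0,0,0,0,0,0],[0,0,0,0,0,0],[0,0,0,0,0,0]],
], hand=0.02)

```text
time: 16.82
position: [620.2, -262.3, 107.1]
orientation: [0.654, 0.757, -0.0, 0.002]
wrist_force: [-2.6, 1.5, 12.4]
finger_gap: 37.8
```

Run:
```python
from h import *
print(obs());plan([554.5,143.8,232],8.36)
```

```text
{'time': np.float64(16.817), 'position': array([ 620.198, -262.328,  107.116]), 'orientation': array([ 0.654,  0.757, -0.   ,  0.002]), 'wrist_force': array([-2.645,  1.502, 12.417]), 'finger_gap': np.float64(37.823)}
shift [ 0.411  -0.0057 -0.126 ] turn [ 0.002   0.0027 -0.    ]
```

servo_tool([
  [[0,0,-0.04,0,0,0],[0,0,-0.126,0,0,0],[0,0,-0.126,0,0,0],[0,0,-0.126,0,0,0],[0.41,-0.006,-0.126,0,0,0],[0.41,-0.006,-0.126,0,0,0],[0.41,-0.006,-0.126,0,0,0],[0.41,-0.006,-0.126,0,0,0],[0.41,-0.006,-0.126,0,0,0],[0.41,-0.006,-0.126,0,0,0],[0.41,-0.006,-0.126,0,0,0],[0.41,-0.006,-0.126,0,0,0]],
])

```text
time: 17.82
position: [565.7, 68.9, 231.4]
orientation: [0.654, 0.757, -0.0, 0.001]
wrist_force: [0.8, 0.2, -1.5]
finger_gap: 38.0
```

servo_tool([
  [[0.07,0,0,0,0,0],[0.07,0,0,0,0,0],[0.07,0,0,0,0,0],[0.07,0,0,0,0,0],[0.07,0,0,0,0,0]],
])

```text
time: 18.23
position: [556.2, 136.3, 231.1]
orientation: [0.653, 0.757, -0.0, 0.001]
wrist_force: [0.6, -0.6, -0.7]
finger_gap: 37.9
```

Run:
```python
from h import *
print(obs());plan([554.6,142.8,155],8.36)
```

```text
{'time': np.float64(18.233), 'position': array([556.186, 136.284, 231.13 ]), 'orientation': array([ 0.653,  0.757, -0.   ,  0.001]), 'wrist_force': array([ 0.566, -0.635, -0.676]), 'finger_gap': np.float64(37.935)}
shift [ 0.0068 -0.0007  0.0761] turn [0.0011 0.0022 0.0008]
```

servo_tool([
  [[0.0068,-0.0007,0,0,0,0],[0.0068,-0.0007,0.02,0,0.002,0],[0.0068,-0.0007,0.035,0,0.002,0],[0.0068,-0.0007,0.05,0,0.002,0],[0.0068,-0.0007,0.06,0,0.002,0],[0.0068,-0.0007,0.07,0,0.002,0],[0.0068,-0.0007,0.076,0,0.002,0],[0.0068,-0.0007,0.076,0,0.002,0],[0.0068,-0.0007,0.076,0,0.002,0]],
])

```text
time: 18.98
position: [554.6, 142.8, 155.0]
orientation: [0.654, 0.757, 0.0, 0.0]
wrist_force: [0.3, 0.4, -1.0]
finger_gap: 38.1
```

servo_tool([
  [[0,0,0,0,0,0],[0,0,0,0,0,0],[0,0,0,0,0,0],[0,0,0,0,0,0],[0,0,0,0,0,0],[0,0,-0.03,0,0,0],[0,0,-0.146,0,0,0],[0,0,-0.146,0,0,0],[0,0,-0.146,0,0,0],[0,0,-0.146,0,0,0],[0,0,-0.146,0,0,0]],
], hand=0.085)

```text
time: 19.9
position: [555.3, 143.1, 303.3]
orientation: [0.654, 0.757, 0.002, 0.002]
wrist_force: [-0.5, -0.3, -0.8]
finger_gap: 85.2
```

Run:
```python
from h import *
print(obs());plan([490,-85,380],8.36)
```

```text
{'time': np.float64(19.9), 'position': array([555.306, 143.071, 303.33 ]), 'orientation': array([0.654, 0.757, 0.002, 0.002]), 'wrist_force': array([-0.528, -0.336, -0.82 ]), 'finger_gap': np.float64(85.242)}
shift [-0.2161 -0.0974 -0.0772] turn [ 0.0053 -0.0002  0.0002]
```

servo_tool([
  [[-0.216,-0.097,-0.077,0,0,0],[-0.216,-0.097,-0.077,0,0,0],[-0.216,-0.097,-0.077,0,0,0],[-0.216,-0.097,-0.077,0,0,0],[-0.216,-0.097,-0.077,0,0,0],[-0.216,-0.097,-0.077,0,0,0],[-0.216,-0.097,-0.077,0,0,0],[-0.216,-0.097,-0.077,0,0,0],[-0.216,-0.097,-0.077,0,0,0]],
])

```text
time: 20.65
position: [489.5, -84.9, 376.9]
orientation: [0.654, 0.756, 0.0, -0.0]
wrist_force: [-0.1, 0.2, 0.7]
finger_gap: 85.0
```

```bash
python3 cups.py w4.png; python3 -c "
from h import *
plan([494.7,-103.7,103],8.36)"
```

```text
{'time': np.float64(20.65), 'position': array([489.49 , -84.89 , 376.919]), 'orientation': array([ 0.654,  0.756,  0.   , -0.   ]), 'wrist_force': array([-0.092,  0.224,  0.685]), 'finger_gap': np.float64(85.017)}
[352.  48.] 135 z 48.5 circ 509.0 48.8 35.7 rect [508.8  50.2] [71.4  3.1] ray [509.5  49.8  48. ]
[593. 110.] 1281 z 48.2 circ 812.1 20.2 69.9 rect [810.7  20.2] [  4.3 139.7] ray [810.9  25.1  48. ]
[ 8. 82.] 155 z 47.4 circ 107.3 -42.0 11.6 rect [106.4 -44. ] [ 8.1 23.2] ray [113.5 -41.4  48. ]
[320. 174.] 720 z 47.2 circ 494.5 -102.9 19.8 rect [ 494.5 -102.8] [38.7 38.8] ray [ 494.3 -101.9   48. ]
shift [-0.0202  0.0024  0.2738] turn [-0.0006 -0.0009  0.0002]
```

servo_tool([
  [[-0.02,0.0022,0.04,0,0,0],[-0.02,0.0022,0.22,0,0,0],[-0.02,0.0022,0.22,0,0,0],[-0.02,0.0022,0.22,0,0,0],[-0.02,0.0022,0.22,0,0,0],[-0.02,0.0022,0.22,0,0,0],[-0.02,0.0022,0.22,0,0,0],[-0.02,0.0022,0.245,0,0,0],[-0.02,0.0022,0.265,0,0,0],[-0.02,0.0022,0.274,0,0,0],[-0.02,0.0022,0.274,0,0,0],[-0.02,0.0022,0.274,0,0,0]],
])

```text
time: 21.7
position: [495.6, -103.9, 104.6]
orientation: [0.653, 0.757, 0.0, 0.0]
wrist_force: [0.7, 0.6, 0.6]
finger_gap: 84.7
```

servo_tool([
  [[0,0,0,0,0,0],[0,0,0,0,0,0],[0,0,0,0,0,0],[0,0,0,0,0,0],[0,0,0,0,0,0],[0,0,0,0,0,0],[0,0,0,0,0,0],[0,0,0,0,0,0]],
], hand=0.02)

```text
time: 22.37
position: [495.6, -104.5, 105.0]
orientation: [0.654, 0.757, 0.001, 0.001]
wrist_force: [-2.1, 1.6, 17.2]
finger_gap: 38.0
```

Run:
```python
from h import *
print(obs());plan([443.7,72.9,232],8.36)
```

```text
{'time': np.float64(22.367), 'position': array([ 495.602, -104.497,  104.977]), 'orientation': array([0.654, 0.757, 0.001, 0.001]), 'wrist_force': array([-2.136,  1.642, 17.207]), 'finger_gap': np.float64(38.04)}
shift [ 0.183  -0.0253 -0.1272] turn [ 0.0022  0.0005 -0.0001]
```

Offset is about +1.5 mm in tool x, so the G target becomes about (443.9, 71.5).

servo_tool([
  [[0,0,-0.04,0,0,0],[0,0,-0.126,0,0,0],[0,0,-0.126,0,0,0],[0,0,-0.126,0,0,0],[0.1815,-0.0255,-0.126,0,0,0],[0.1815,-0.0255,-0.126,0,0,0],[0.1815,-0.0255,-0.126,0,0,0],[0.1815,-0.0255,-0.126,0,0,0],[0.1815,-0.0255,-0.126,0,0,0],[0.1815,-0.0255,-0.126,0,0,0],[0.1815,-0.0255,-0.126,0,0,0],[0.1815,-0.0255,-0.126,0,0,0]],
])

```text
time: 23.37
position: [443.7, 71.2, 230.1]
orientation: [0.653, 0.757, 0.001, 0.001]
wrist_force: [0.8, 0.9, -1.1]
finger_gap: 38.0
```

Run:
```python
from h import *
print(obs());plan([443.9,71.5,154.5],8.36)
```

```text
{'time': np.float64(23.367), 'position': array([443.716,  71.229, 230.142]), 'orientation': array([0.653, 0.757, 0.001, 0.001]), 'wrist_force': array([ 0.826,  0.894, -1.111]), 'finger_gap': np.float64(38.011)}
shift [0.0003 0.0001 0.0756] turn [0.0016 0.0002 0.0005]
```

servo_tool([
  [[0,0,0.02,0,0,0],[0,0,0.035,0,0,0],[0,0,0.05,0,0,0],[0,0,0.06,0,0,0],[0,0,0.07,0,0,0],[0,0,0.076,0,0,0],[0,0,0.076,0,0,0],[0,0,0.076,0,0,0]],
])

```text
time: 24.03
position: [443.7, 70.9, 153.9]
orientation: [0.654, 0.756, 0.0, 0.0]
wrist_force: [-0.1, 0.3, -1.9]
finger_gap: 38.2
```

servo_tool([
  [[0,0,0,0,0,0],[0,0,0,0,0,0],[0,0,0,0,0,0],[0,0,0,0,0,0],[0,0,0,0,0,0],[0,0,-0.03,0,0,0],[0,0,-0.246,0,0,0],[0,0,-0.246,0,0,0],[0,0,-0.246,0,0,0],[0,0,-0.246,0,0,0],[0,0,-0.246,0,0,0],[0,0,-0.246,0,0,0]],
], hand=0.085)

```text
time: 25.03
position: [444.9, 71.7, 406.6]
orientation: [0.654, 0.757, 0.004, 0.003]
wrist_force: [0.6, 0.5, 0.1]
finger_gap: 85.1
```

```bash
cat > hand.py <<'E'
from h import *
import pickle
for n in('scene','side'):
    s=snap(n,n+'5.png');pickle.dump(s,open(n+'5.pkl','wb'))
    W=cloud(s);c=np.load('case.npy');Rz=np.array([[np.cos(c[2]),-np.sin(c[2])],[np.sin(c[2]),np.cos(c[2])]])
    L=W.copy();L[...,:2]=(W[...,:2]-c[:2])@Rz
    hsv=cv2.cvtColor(s['frame'],cv2.COLOR_RGB2HSV)
    b=cv2.inRange(hsv,(100,90,20),(130,255,255))>0
    lid=b&(L[...,2]>95)&(L[...,1]>85)&(abs(L[...,0])<110)
    p=L[lid];f=np.polyfit(p[:,1],p[:,2],1);print(n,'lid slope deg',np.degrees(np.arctan(f[0])),'z at y=85',np.polyval(f,85),'max',p[:,1].max(),p[:,2].max())
    hd=(~b)&(L[...,2]>185)&(L[...,1]>190)&(L[...,1]<300)&(abs(L[...,0])<70)
    q=L[hd];print('handle',len(q),np.median(q,0).round(1) if len(q) else '')
    if len(q): print(q[::max(1,len(q)//12)].round(0).tolist())
print(obs())
E
python3 hand.py
```

```text
scene lid slope deg 37.888465774393154 z at y=85 76.95994853279265 max 227.73457521720724 187.49920271014344
handle 457 [ 13.  253.7 208.2]
[[-50.0, 253.0, 210.0], [-49.0, 250.0, 204.0], [-45.0, 237.0, 193.0], [-36.0, 257.0, 210.0], [-24.0, 261.0, 208.0], [-7.0, 260.0, 209.0], [7.0, 261.0, 208.0], [25.0, 258.0, 210.0], [42.0, 254.0, 209.0], [49.0, 256.0, 211.0], [54.0, 240.0, 198.0], [55.0, 233.0, 186.0], [56.0, 260.0, 205.0]]
side lid slope deg 37.75368975459964 z at y=85 80.47147142610342 max 227.24926419820613 189.83601712738576
handle 176 [-13.9 251.5 206.7]
[[46.0, 257.0, 215.0], [14.0, 253.0, 214.0], [45.0, 251.0, 204.0], [10.0, 251.0, 209.0], [-11.0, 255.0, 210.0], [-36.0, 255.0, 213.0], [-55.0, 254.0, 215.0], [47.0, 235.0, 197.0], [52.0, 233.0, 193.0], [48.0, 226.0, 191.0], [-53.0, 240.0, 201.0], [-3.0, 223.0, 189.0], [-48.0, 225.0, 190.0]]
{'time': np.float64(25.133), 'position': array([444.108,  71.585, 402.539]), 'orientation': array([0.654, 0.757, 0.002, 0.002]), 'wrist_force': array([-1.479,  0.248, -1.031]), 'finger_gap': np.float64(84.66)}
```

View pics/side5.png

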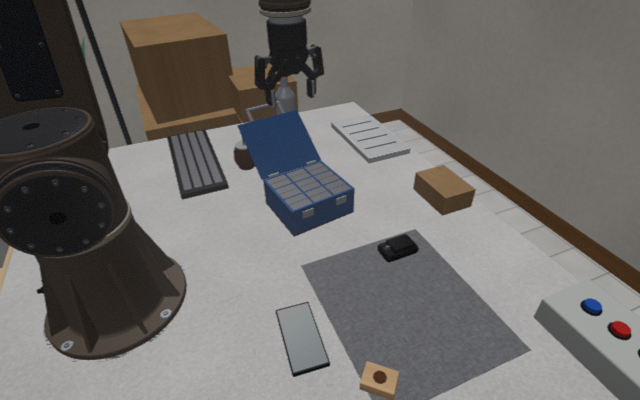

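View pics/scene5.png

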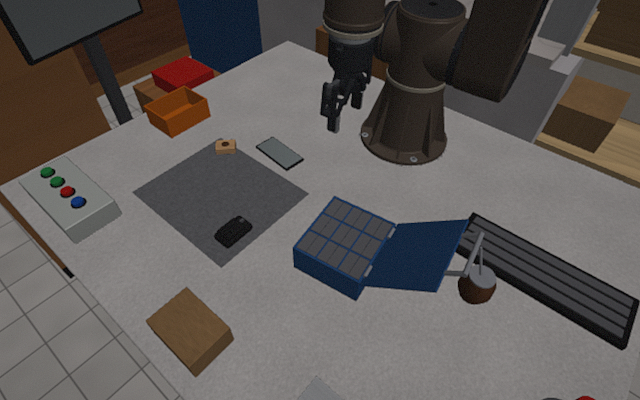

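All three cups are in, the mat is empty, the flaps are flush and the bystanders are unmoved. The lid stands at about 142°, so the handle is near case (0, 255, 207).

Run:
```python
from h import *
plan([458.1,387.9,350],98.36)
```

```text
shift [0.3109 0.0596 0.0528] turn [ 0.0047  0.0052 -1.5706]
```

servo_tool([
  [[0.311,0.06,0,0,0,-1.571],[0.311,0.06,0,0,0,-1.571],[0.311,0.06,0,0,0,-1.571],[0.311,0.06,0,0,0,-1.571],[0.311,0.06,0,0,0,-1.571],[0.311,0.06,0,0,0,-1.571],[0.311,0.06,0,0,0,-1.571],[0.311,0.06,0,0,0,-1.571],[0.311,0.06,0,0,0,-1.571],[0.311,0.06,0,0,0,-1.571],[0.311,0.06,0,0,0,-1.571],[0.311,0.06,0,0,0,-1.571]],
], hand=0.024)

```text
time: 26.13
position: [456.8, 387.9, 398.0]
orientation: [-0.041, 0.999, -0.001, -0.001]
wrist_force: [-0.9, 0.2, -0.1]
finger_gap: 24.5
```

servo_tool([
  [[0,0,0,0,0,-0.06],[0,0,0,0,0,-0.06],[0,0,0,0,0,-0.06],[0,0,0,0,0,-0.06]],
])

```text
time: 26.47
position: [457.2, 387.7, 399.2]
orientation: [-0.066, 0.998, -0.0, 0.0]
wrist_force: [0.7, -0.2, -0.2]
finger_gap: 24.0
```

Run:
```python
from h import *
print(obs());plan([458.1,387.9,310],98.36);snap('wrist','w6.png')
```

```text
{'time': np.float64(26.467), 'position': array([457.199, 387.735, 399.18 ]), 'orientation': array([-0.066,  0.998, -0.   ,  0.   ]), 'wrist_force': array([ 0.68 , -0.227, -0.166]), 'finger_gap': np.float64(23.98)}
shift [-0.0009  0.0001  0.0892] turn [-0.0006 -0.     -0.0133]
```

View pics/w6.png

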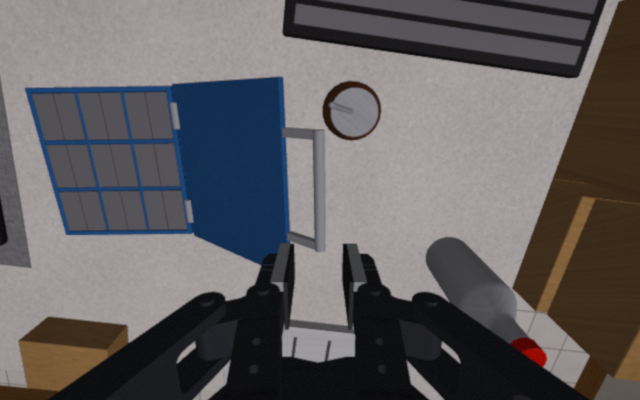

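The bar runs from (320,130) to (320,250), parallel to the pads and centred between the fingers. The gourd sits at (351,110), clear of the bar's middle.

Run:
```python
from h import *
s=snap('wrist')
c=np.load('case.npy');Rz=np.array([[np.cos(c[2]),-np.sin(c[2])],[np.sin(c[2]),np.cos(c[2])]])
W=cloud(s)
for u,v in((320,132),(320,160),(320,190),(320,220),(320,247)):
    p=ray(s,u,v,210);w=W[v,u];print((p[:2]-c[:2])@Rz,(w[:2]-c[:2])@Rz,w[2])
print(((robot.get_obs()['position'][:2])-c[:2])@Rz)
# arc table: tool y, z shifts per call
def bar(t): return np.array([85-212*np.cos(t)+5*np.sin(t),81+212*np.sin(t)+5*np.cos(t)])
th=np.radians(np.concatenate([142.2-3*np.arange(49)]))
for k in range(4):
    b0=bar(th[12*k]);print(k,[[round(float(v),4) for v in (bar(t)-b0)/1000*[1,-1]] for t in th[12*k+1:12*k+13]])
```

```text
[-51.9471557 257.2020431] [-52.19466876 257.19465076] 212.31441882944938
[-29.10596368 256.96568592] [-29.69086678 256.95885658] 212.99530270111885
[ -3.19357291 256.69754843] [ -3.85714861 256.69475673] 212.24575772734886
[ 24.34525149 256.41258086] [ 23.37879883 256.41224163] 212.40425790323542
[ 50.65103364 256.14037262] [ 49.3730225  256.14268547] 212.53723186072753
[ -0.71832622 255.54156172]
0 [[-0.0068, -0.0088], [-0.0141, -0.0171], [-0.0218, -0.0251], [-0.0299, -0.0327], [-0.0384, -0.0399], [-0.0473, -0.0465], [-0.0565, -0.0528], [-0.066, -0.0585], [-0.0758, -0.0637], [-0.0858, -0.0684], [-0.0961, -0.0726], [-0.1066, -0.0762]]
1 [[-0.0107, -0.0031], [-0.0215, -0.0056], [-0.0324, -0.0075], [-0.0434, -0.0089], [-0.0545, -0.0097], [-0.0656, -0.0099], [-0.0767, -0.0095], [-0.0878, -0.0085], [-0.0988, -0.007], [-0.1097, -0.0049], [-0.1204, -0.0022], [-0.1311, 0.001]]
2 [[-0.0104, 0.0038], [-0.0207, 0.0081], [-0.0306, 0.013], [-0.0404, 0.0183], [-0.0498, 0.0242], [-0.0589, 0.0306], [-0.0676, 0.0374], [-0.076, 0.0447], [-0.084, 0.0524], [-0.0916, 0.0605], [-0.0987, 0.069], [-0.1054, 0.0779]]
3 [[-0.0062, 0.0092], [-0.0119, 0.0187], [-0.0172, 0.0285], [-0.0219, 0.0386], [-0.026, 0.0489], [-0.0297, 0.0593], [-0.0327, 0.07], [-0.0352, 0.0808], [-0.0372, 0.0918], [-0.0385, 0.1028], [-0.0393, 0.1139], [-0.0395, 0.125]]
```

servo_tool([
  [[-0.001,0.001,0.04,0,0,-0.013],[-0.001,0.001,0.08,0,0,-0.013],[-0.001,0.001,0.095,0,0,-0.013],[-0.001,0.001,0.108,0,0,-0.013],[-0.001,0.001,0.12,0,0,-0.013],[-0.001,0.001,0.128,0,0,-0.013],[-0.001,0.001,0.133,0,0,-0.013],[-0.001,0.001,0.133,0,0,-0.013],[-0.001,0.001,0.133,0,0,-0.013]],
])

```text
time: 27.32
position: [458.5, 389.1, 267.3]
orientation: [-0.074, 0.997, 0.0, 0.001]
wrist_force: [0.2, 0.4, 0.3]
finger_gap: 23.9
```

servo_tool([
  [[0,0,0,0,0,0],[0,0,0,0,0,0],[0,0,0,0,0,0],[0,0,0,0,0,0],[0,0,0,0,0,0]],
], hand=0.0, newtons=30)

```text
time: 27.73
position: [458.7, 389.0, 267.3]
orientation: [-0.074, 0.997, 0.0, 0.001]
wrist_force: [3.1, -2.0, -1.4]
finger_gap: 8.8
```

servo_tool([
  [[0,-0.0068,-0.0088,0,0,0],[0,-0.0141,-0.0171,0,0,0],[0,-0.0218,-0.0251,0,0,0],[0,-0.0299,-0.0327,0,0,0],[0,-0.0384,-0.0399,0,0,0],[0,-0.0473,-0.0465,0,0,0],[0,-0.0565,-0.0528,0,0,0],[0,-0.066,-0.0585,0,0,0],[0,-0.0758,-0.0637,0,0,0],[0,-0.0858,-0.0684,0,0,0],[0,-0.0961,-0.0726,0,0,0],[0,-0.1066,-0.0762,0,0,0]],
])

```text
time: 28.73
position: [474.1, 283.3, 344.8]
orientation: [-0.074, 0.997, 0.001, 0.001]
wrist_force: [1.9, 4.0, 2.7]
finger_gap: 8.6
```

Run:
```python
from h import *
c=np.load('case.npy');Rz=np.array([[np.cos(c[2]),-np.sin(c[2])],[np.sin(c[2]),np.cos(c[2])]])
o=obs();print(o,(o['position'][:2]-c[:2])@Rz);
def bar(t): return np.array([85-212*np.cos(t)+5*np.sin(t),81+212*np.sin(t)+5*np.cos(t)])
print(bar(np.radians(106.2)));s=snap('side','side7.png')
cv2.imwrite('pics/side7.png',cv2.resize(s['frame'][60:260,160:420,::-1],None,fx=2.5,fy=2.5))
```

```text
{'time': np.float64(28.733), 'position': array([474.145, 283.257, 344.775]), 'orientation': array([-0.074,  0.997,  0.001,  0.001]), 'wrist_force': array([1.944, 4.023, 2.715]), 'finger_gap': np.float64(8.559)} [  0.72031692 149.67017648]
[148.94758291 283.18730583]
```

View pics/side7.png

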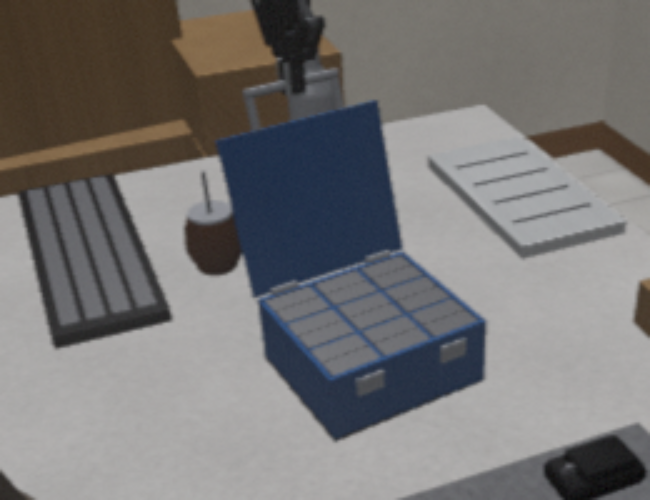

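The lid follows the hand and stands near 106°, with the handle gripped at crop (297,85). I continue the swing.

servo_tool([
  [[0,-0.0107,-0.0031,0,0,0],[0,-0.0215,-0.0056,0,0,0],[0,-0.0324,-0.0075,0,0,0],[0,-0.0434,-0.0089,0,0,0],[0,-0.0545,-0.0097,0,0,0],[0,-0.0656,-0.0099,0,0,0],[0,-0.0767,-0.0095,0,0,0],[0,-0.0878,-0.0085,0,0,0],[0,-0.0988,-0.007,0,0,0],[0,-0.1097,-0.0049,0,0,0],[0,-0.1204,-0.0022,0,0,0],[0,-0.1311,0.001,0,0,0]],
])

```text
time: 29.78
position: [493.4, 152.7, 341.9]
orientation: [-0.074, 0.997, -0.0, 0.0]
wrist_force: [-0.5, 3.0, 0.2]
finger_gap: 8.5
```

servo_tool([
  [[0,-0.0104,0.0038,0,0,0],[0,-0.0207,0.0081,0,0,0],[0,-0.0306,0.013,0,0,0],[0,-0.0404,0.0183,0,0,0],[0,-0.0498,0.0242,0,0,0],[0,-0.0589,0.0306,0,0,0],[0,-0.0676,0.0374,0,0,0],[0,-0.076,0.0447,0,0,0],[0,-0.084,0.0524,0,0,0],[0,-0.0916,0.0605,0,0,0],[0,-0.0987,0.069,0,0,0],[0,-0.1054,0.0779,0,0,0]],
])

```text
time: 30.78
position: [508.9, 49.1, 263.2]
orientation: [-0.074, 0.997, 0.0, 0.0]
wrist_force: [-2.4, 4.9, -1.4]
finger_gap: 8.7
```

Run:
```python
from h import *
c=np.load('case.npy');Rz=np.array([[np.cos(c[2]),-np.sin(c[2])],[np.sin(c[2]),np.cos(c[2])]])
o=obs();print(o,(o['position'][:2]-c[:2])@Rz)
def bar(t): return np.array([85-212*np.cos(t)+5*np.sin(t),81+212*np.sin(t)+5*np.cos(t)])
print(bar(np.radians(34.2)))
```

```text
{'time': np.float64(30.783), 'position': array([508.861,  49.105, 263.241]), 'orientation': array([-0.074,  0.997,  0.   ,  0.   ]), 'wrist_force': array([-2.374,  4.881, -1.37 ]), 'finger_gap': np.float64(8.672)} [  1.03653833 -87.04116623]
[-87.53066486 204.29707898]
```

servo_tool([
  [[0,-0.0062,0.0092,0,0,0],[0,-0.0119,0.0187,0,0,0],[0,-0.0172,0.0285,0,0,0],[0,-0.0219,0.0386,0,0,0],[0,-0.026,0.0489,0,0,0],[0,-0.0297,0.0593,0,0,0],[0,-0.0327,0.07,0,0,0],[0,-0.0352,0.0808,0,0,0],[0,-0.0372,0.0918,0,0,0],[0,-0.038,0.098,0,0,0],[0,-0.0385,0.1028,0,0,0]],
])

```text
time: 31.7
position: [514.6, 11.5, 160.4]
orientation: [-0.074, 0.997, 0.0, 0.0]
wrist_force: [-4.3, 4.5, 0.9]
finger_gap: 8.2
```

servo_tool([
  [[0,-0.0004,0.004,0,0,0],[0,-0.0006,0.007,0,0,0],[0,-0.0008,0.01,0,0,0],[0,-0.0009,0.0125,0,0,0],[0,-0.001,0.0145,0,0,0],[0,-0.001,0.016,0,0,0],[0,-0.001,0.0165,0,0,0],[0,-0.001,0.0165,0,0,0],[0,-0.001,0.0165,0,0,0]],
])

```text
time: 32.45
position: [515.4, 10.9, 146.2]
orientation: [-0.074, 0.997, 0.0, 0.001]
wrist_force: [-10.7, 5.4, 28.5]
finger_gap: 8.5
```

servo_tool([
  [[0,0,0,0,0,0],[0,0,0,0,0,0],[0,0,0,0,0,0],[0,0,0,0,0,0],[0,0,-0.02,0,0,0],[0,0,-0.05,0,0,0],[0,0,-0.2,0,0,0],[0,0,-0.2,0,0,0],[0,0,-0.2,0,0,0],[0,0,-0.2,0,0,0],[0,0,-0.2,0,0,0]],
], hand=0.026)

```text
time: 33.37
position: [517.0, 10.5, 350.6]
orientation: [-0.074, 0.997, -0.001, 0.005]
wrist_force: [0.8, 0.4, 0.3]
finger_gap: 25.7
```

Run:
```python
from h import *
print(obs());c=np.load('case.npy');Rz=np.array([[np.cos(c[2]),-np.sin(c[2])],[np.sin(c[2]),np.cos(c[2])]])
ims=[]
for n in('scene','side'):
    s=snap(n);W=cloud(s);L=W.copy();L[...,:2]=(W[...,:2]-c[:2])@Rz
    b=cv2.inRange(cv2.cvtColor(s['frame'],cv2.COLOR_RGB2HSV),(100,90,20),(130,255,255))>0
    m=b&(L[...,2]>70)&(abs(L[...,0])<88)&(abs(L[...,1])<80);p=L[m]
    A=np.c_[p[:,0],p[:,1],np.ones(len(p))];f=np.linalg.lstsq(A,p[:,2],rcond=None)[0];print(n,len(p),f,'resid',np.std(A@f-p[:,2]))
    ims.append(s['frame'][60:360,160:560])
cv2.imwrite('pics/end.png',np.hstack(ims)[:,:,::-1])
```

```text
{'time': np.float64(33.367), 'position': array([517.038,  10.469, 350.623]), 'orientation': array([-0.074,  0.997, -0.001,  0.005]), 'wrist_force': array([0.818, 0.36 , 0.33 ]), 'finger_gap': np.float64(25.676)}
scene 804 [ 3.89976889e-03 -1.99022581e-02  8.58319057e+01] resid 16.66494990652926
side 388 [1.45413919e-03 9.32294238e-04 8.83203113e+01] resid 1.0778156739052394
```

View pics/end.png

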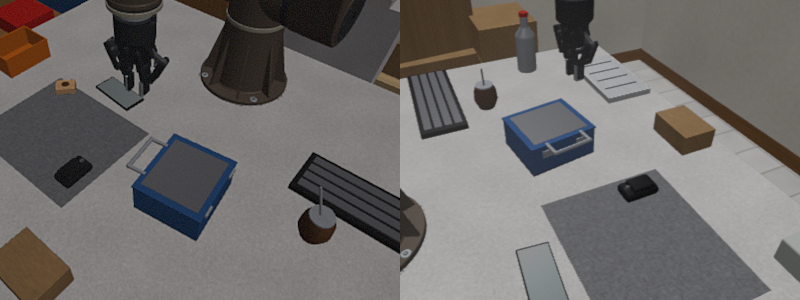

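The lid lies flat (side-view slope 0.001 rad at 88 mm), the hand is clear, and the mouse, jig, phone and gourd are in place.

servo_tool([
  [[0,0,0,0,0,0],[0,0,0,0,0,0],[0,0,0,0,0,0],[0,0,0,0,0,0]],
])

```text
time: 33.8
position: [514.5, 10.6, 344.0]
orientation: [-0.074, 0.997, 0.0, -0.0]
wrist_force: [-0.2, 0.8, 0.2]
finger_gap: 26.0
```

```bash
python3 -c "
from h import *
print(obs());print(robot.hand_in())"
```

```text
{'time': np.float64(33.8), 'position': array([514.533,  10.586, 343.994]), 'orientation': array([-0.074,  0.997,  0.   , -0.   ]), 'wrist_force': array([-0.179,  0.846,  0.225]), 'finger_gap': np.float64(25.98)}
the job is handed in; nothing more can be done
None
```

The three loose cups are packed and the lid is shut; I handed the job in at 33.8 s, and it reported no verdict.

- **Feeling:** Cells E and I stopped the fingertips about 28 mm down. Cell F was felt free to about 42 mm. H and G were felt free only to about 31.5 mm, past where a cup would stop the tips but short of the 40 mm given. At I the stop took 68 N at the wrist, harder than I meant but under the 120 N limit.
- **Placing:** The cups went into H, F and G, each let go with its foot about 30 mm below the rim. Afterwards the mat was empty and the flaps lay flush.
- **Lid:** I swung it shut by its handle at about 0.6 rad/s. It met the rim with about 28 N at the wrist.

**Last checks:** The side camera gave a lid slope of 0.001 rad at about 88 mm. The scene camera gave -0.020 rad, but its fit was scattered (17 mm), so I relied on the side view. In the final pictures the bystanders looked unmoved and the hand was clear. I did not see the cups on the cell floors: that they are down is inferred from the flush flaps and the lid closing flat.

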